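Seat the blue label holder behind the shelf-edge lip and hold it pressed home

ROBOT

A 6-joint arm with a two-finger parallel gripper is mounted at the origin on the work surface. World frame = base frame: x ahead of the robot, y to its left, z up, the work surface at z = 0. Lengths are in mm, angles in degrees, forces in N, time in s.
With the tool pointing down it reaches from about 300 to 850 mm from the base axis. Payload 4.2 kg.
Tool frame: the origin (TCP) lies on the mounting face of the last link; the fingertips stand 191 mm ahead of it and the grasp point (between the pads) lies 172 mm ahead of it; z points along the fingers, y is the direction in which the jaws open and shut (so a half turn about z gives the same grasp; the last joint's range is limited). The gripper opens to 91 mm and grips with 3 to 60 N. Pads are 32 mm wide; open, the fingers measure 118 mm over their backs; the gripper's body (76 mm by 178 mm) begins 60 mm behind the grasp point.
Start: joints at [74.026, 18.312, 89.639, -0, 72.044, -1.146], TCP at [147.151, 555.85, 404.776] pointing down, gripper open.
Joint ranges: [-177.97, 177.97], [-48.28, 115.42], [12.27, 149.76], [-77.06, 257.06], [2.81, 150.46], [-146.56, 146.56]. Speed limits (degrees/s): [147.25, 147.25, 180, 180, 180, 180].

INTERFACE

Orientations are given as [roll, pitch, yaw] about the fixed x, y, z axes, in that order (R = Rz(yaw) Ry(pitch) Rx(roll)).
In Python, from workcell import env gives the robot as it stands.
- The arm moves only by the shell command python3 -m handwheel 'ROWS' [FORCE]. ROWS is JSON, a list of rows, each an object with "gripper": the opening in per cent of the stroke, from 0 (shut) to 100 (fully open); "travel": the shift along the tool's x, y, z in m, a list of three; "twist": the turn about the tool's z in rad. In form: [{"gripper": gripper, "travel": [x, y, z], "twist": twist}, ...]. A call has 1 to 5 rows; each row shifts and turns the commanded pose from where the row before left it, along the tool's axes as they then stand; what a row does not reach is not made up. A row lasts 1/12 s, in which the tool goes at most 41.7 mm and 7.16 degrees, less where a joint would pass 70% of its speed; a pose out of reach is approached as far as the arm can. A call with a gripper value outside its range is refused whole. The fingers move at their own pace and stop on an object; FORCE is the grip in N (left out, the last holds). Time passes only in rows, so rows that do not move let the fingers close. It gives the time, the measured TCP pose, the force and the opening at its end, in the units of the state.
- env.state(): the state, without advancing time (a new reading comes with each control period).
- env.grab_frame(name): name is "side" or "top"; returns a dict with "frame" (420x560x3 uint8, red, green, blue), "intrinsics" (3x3 intrinsics, pixels), "k1" (the pictures are not rectified: a ray, as slopes to the right and down, at radius r is drawn at 1 + k1 r^2 times it, then the intrinsics apply), "extrinsics" (4x4, takes a point from camera to world coordinates). Camera axes: x right, y down, z forward; pixel columns grow to the right and rows downward; lengths in mm; the calibration is good to about 2 mm. A picture is of the moment at which its call begins. There is no depth.
- env.job_done(): hands the job in, once; it reports no verdict.
Trained networks look in the newest picture that a camera, given by its name, has taken for a name from the list of things; names that differ only in an ending like _2 or _b are one class to them, and where a whole thing is asked for, a point or a joint stands for the part that bears it (a point fixed in the world has none). Each returns a list of dicts, best first, with "confidence" (0 to 1); they miss things now and then, are a little off and sometimes report something else, mostly with a low value. They report only what shows in the picture. A call takes as long as a camera call. They do not tell look-alikes from the thing itself.
- env.trace(camera, thing): "pixels" (420x560 bool, what is visible of it) and "uv" ([column, row] in pixels, amid what is visible of it).
- env.pinpoint(camera, thing): "uv" ([column, row] in pixels: a listed point, or the origin of a listed thing).
The state is a dict: "time_s": time; "qpos": joint angles; "qvel": joint speeds; "effort": joint torques, N m; "ee_pos": TCP position; "ee_rot": TCP orientation; "force": force on the tool from outside, world axes, zero at the start; "torque": the same for the moment, N m; "gripper_width": finger opening in mm.
Only numpy, scipy, OpenCV 4.12 (cv2) and the standard library are available. Lean on these libraries where they do the work, as an engineer would, in place of code of your own. Each camera call takes 0.05 s, during which the arm holds its last target. There are 200 camera calls.

TASK

Take the label holder with the blue grip bar out of the grooved wooden strip and set its foot in the sloped label rail along the front edge of the little bench shelf, centred under the blue bin, blue card facing out to the front. Push it down behind the rail's lip by feel until it is fully home and leaning square with the rail's back plate, and finish there still gripping it and pressing it firmly down: do not let go, I will drive its screws while you hold it. Leave the bins, the other labels and everything else where they are.

Things in the scene. Friction and masses are not known exactly. Their poses are not given: they have to be found in the camera images.
- label_blue: label holder to fit: stiff white plate 70 mm wide (y), 6 thick (x), 60 high, topped by a blue grip bar 70 wide, 10 thick, 20 high (z 60 to 80 mm), centred, to be pinched across its thickness; about 60 g. Its front (-x side) carries a blue card. Origin: centre of its underside (foot). Starts upright in the strip's groove, front to the strip's front, in any of three places
- label_front (a point): a point on the blue label holder's front face, on its middle line, 10 mm above its foot; its axes are those of the holder
- label_red: a like label holder with a red grip bar and card, standing in the same strip; to be left alone
- label_yellow: a like label holder with a yellow grip bar and card, standing in the same strip; to be left alone
- strip: pale wooden strip fixed to the bench, 50 mm deep (x), 260 long (y), 24 high, with a groove 8 mm wide, 16 deep along its middle (groove floor 8 mm above the bench) where the label holders stand side by side, about 85 mm apart. Origin: centre of its underside; front: -x side
- shelf: low plywood bench shelf, fixed: board 420 mm long (y), 190 deep (x = 8 to 198 mm), top 110 mm above the bench. Three bins 52 mm tall stand on it, fronts about 50 mm behind the board's front edge. Origin: at bench level below the rail's origin; front: -x side; z vertical
- rail: aluminium label rail on the shelf front, 420 mm long (y), rigid, leaning back 20 degrees. Its z runs up the back plate (plane x = 0, z = 0 to 34 mm), its x points into the shelf. In front of the plate the ledge and its lip form a trough. A label goes in along -z between lip and plate, down to the ledge. Origin: on the ledge at the plate, mid length, 100 mm above the bench
- ledge: L-shaped aluminium ledge along the rail's foot, rigid: trough floor 8 mm wide (rail x = -8 to 0, top at z = 0) with a lip 14 mm high at its front and a flared lead-in above. A label that is home stands on it. Same origin and axes as the rail
- lip_top (a point): mid length of the lip's inner top edge: rail x = -8, z = 14 mm. From there a lead-in flares on outwards (away from the shelf) to rail x = -13, z = 20 mm. Axes as the rail's
- plate_top (a point): mid length of the back plate's front top edge: rail x = 0, z = 34 mm. A label that is home rises 46 mm above it. Axes as the rail's
- bin_blue: blue open-fronted bin of bolts standing on the shelf in one of three bays (125 mm apart along the rail), 105 mm deep (x), 100 mm wide (y), 52 mm tall, front (its -x side) towards the rail. Origin: centre of its underside
- bin_red: red bin of nuts, same size, on the shelf; to be left alone
- bin_yellow: yellow bin of washers, same size, on the shelf; to be left alone
- screwdriver: screwdriver about 200 mm long with an orange handle lying on the bench; to be left alone. Origin: underside, middle
- screw_jar: grey screw-top jar, 68 mm across, 85 mm tall, standing on the bench; to be left alone. Origin: centre of its underside
- paint_tin: paint tin, 84 mm across, 105 mm tall, standing on the bench; to be left alone. Origin: centre of its underside
- glue_bottle: yellow glue bottle, 54 mm across, 160 mm tall, standing on the bench; to be left alone. Origin: centre of its underside
Things that resemble listed ones, but are neither listed nor needed, are in the scene too. Leave any green or turquoise look-alike of the label_blue alone. Of the things shaped like the bin_blue, the blue one is meant.

How it is judged:
By the outcome, as a careful person would: the job done as asked, in the order asked, and still so for the second after the job is handed in, while the arm keeps its last pose, push and grip.
It also fails if it takes over 38 s, if anything falls off the work surface, if the arm or the gripper's body presses on something with over 40 N, if the wrist force passes 120 N, or if a joint passes its speed limit or range.

## Working session

There is one attempt and no reset: what is moved stays moved. The work goes in short steps, Python scripts to look and compute and a shell command to move; the robot and the scene stay as the last step left them, time stands still between calls to the robot, and variables do not carry over. Pictures are saved under pics/ and viewed, about 8 in all and at most 12, crops included, and the job is handed in when it is done.

```bash
ls; mkdir -p pics
cat > h.py <<'E'
import numpy as np, cv2
from workcell import env
def ray(f,uv):
    K=np.array(f["intrinsics"]);T=np.array(f["extrinsics"]);k=f["k1"]
    p=cv2.undistortPoints(np.array([[uv]],float),K,np.array([k,0,0,0,0.]))[0,0]
    d=T[:3,:3]@np.array([p[0],p[1],1]); return T[:3,3],d/np.linalg.norm(d)
def atz(f,uv,z):
    o,d=ray(f,uv); return o+d*(z-o[2])/d[2]
def proj(f,P):
    T=np.linalg.inv(np.array(f["extrinsics"]));P=np.atleast_2d(P).astype(float)
    c=P@T[:3,:3].T+T[:3,3]
    return cv2.projectPoints(c,np.zeros(3),np.zeros(3),np.array(f["intrinsics"]),np.array([f["k1"],0,0,0,0.]))[0][:,0]
def tri(rs):
    A=0;b=0
    for o,d in rs:
        M=np.eye(3)-np.outer(d,d);A=A+M;b=b+M@o
    X=np.linalg.solve(A,b); return X,[np.linalg.norm((np.eye(3)-np.outer(d,d))@(X-o)) for o,d in rs]
def save(f,n): cv2.imwrite("pics/"+n,cv2.cvtColor(f["frame"],cv2.COLOR_RGB2BGR))
E
python3 - <<'E'
from h import *
np.set_printoptions(precision=1,suppress=True)
F={c:env.grab_frame(c) for c in("side","top")}
for c in F: save(F[c],c+"0.png"); print(c,np.array(F[c]["extrinsics"]))
Z=dict(strip=0,shelf=0,rail=100,lip_top=110,plate_top=132,bin_blue=110,bin_red=110,bin_yellow=110,label_blue=8,label_red=8,label_yellow=8)
for n,z in Z.items():
    for c in F:
        for r in env.pinpoint(c,n)[:3]: print(n,c,round(r["confidence"],2),np.array(r["uv"]),atz(F[c],r["uv"],z))
print(env.state())
E
```

```text
pics
side [[   0.7   -0.4    0.6 -289.2]
 [  -0.7   -0.4    0.6 -838.5]
 [   0.    -0.8   -0.6  889.6]
 [   0.     0.     0.     1. ]]
top [[   0.    -1.     0.1  449.8]
 [  -1.    -0.    -0.    -6.3]
 [   0.    -0.1   -1.  1162.2]
 [   0.     0.     0.     1. ]]
strip side 0.82 [323.4 275.1] [ 449.3 -187.     0. ]
strip side 0.69 [204.1 185.2] [463.  345.7   0. ]
strip top 0.66 [341.  237.4] [ 453.  -178.6    0. ]
shelf top 0.9 [278.9 179.2] [620.7   6.9   0. ]
shelf top 0.58 [322.9 130.8] [ 769.7 -121.5    0. ]
rail side 0.6 [316.8 185. ] [616.1  11.  100. ]
rail top 0.97 [279.8 173.3] [622.1   3.6 100. ]
lip_top side 0.93 [321.3 180.1] [632.1  10.  110. ]
lip_top top 0.68 [276.3 173.4] [620.   12.9 110. ]
lip_top top 0.49 [424.3 173.9] [ 628.6 -388.9  110. ]
plate_top side 0.92 [323.2 172.4] [638.7  11.  132. ]
plate_top top 0.73 [279.9 167.7] [631.7   3.4 132. ]
plate_top top 0.45 [280.  173.8] [615.6   2.8 132. ]
bin_blue side 0.93 [167.6 221.4] [206.4 121.5 110. ]
bin_blue side 0.76 [227.  247.8] [256.  -55.8 110. ]
bin_blue side 0.72 [311.2 150. ] [731.9 152.  110. ]
bin_blue 
[... 668 characters left out ...]
 side 0.72 [321.4 179.9] [753.7 121.7   8. ]
label_red top 0.74 [427.4 175.1] [ 642.6 -435.5    8. ]
label_red top 0.58 [315.4 240.9] [ 441.4 -102.9    8. ]
label_yellow side 0.64 [327.2 271.3] [ 459.8 -189.3    8. ]
label_yellow side 0.26 [319.8 183.8] [733.6 108.8   8. ]
label_yellow top 0.54 [344.  239.9] [ 445.8 -186.3    8. ]
{'time_s': 1.2, 'qpos': array([74. , 18.3, 89.6,  0. , 72. , -1.1]), 'qvel': array([ 0. , -0. ,  0.1, -0. , -0. ,  0. ]), 'effort': array([ -0. , -41.2, -23.2,   0.1,   0. ,  -0. ]), 'ee_pos': array([147.2, 555.8, 404.8]), 'ee_rot': array([180. ,  -0. , 165.2]), 'force': array([-0.3, -1. ,  0. ]), 'torque': array([0. , 0.1, 0. ]), 'gripper_width': 91.5050795937382}
```

```bash
python3 -c "
import cv2
for n in('side','top'):
    a=cv2.imread(f'pics/{n}0.png');cv2.imwrite(f'pics/{n}0b.png',cv2.resize(a,(800,600),interpolation=cv2.INTER_CUBIC))"
```

```text
(no output)
```

View pics/side0b.png

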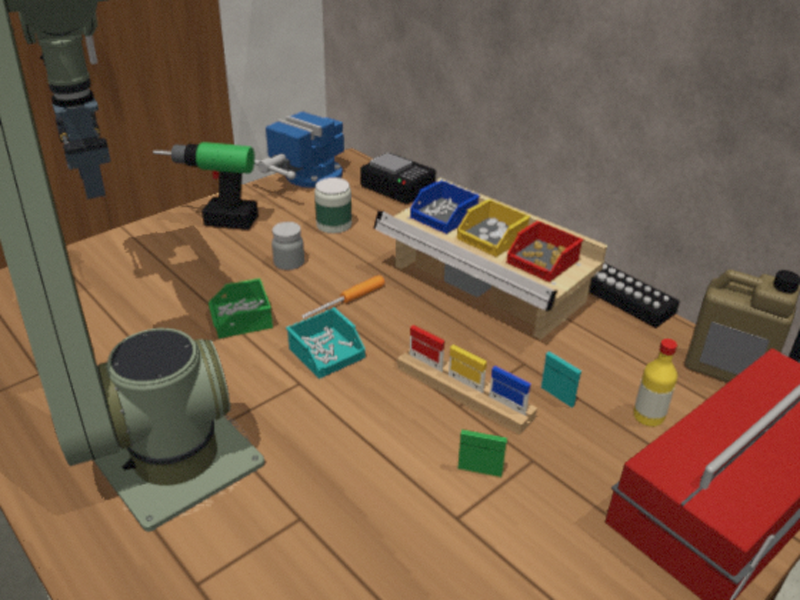

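View pics/top0b.png

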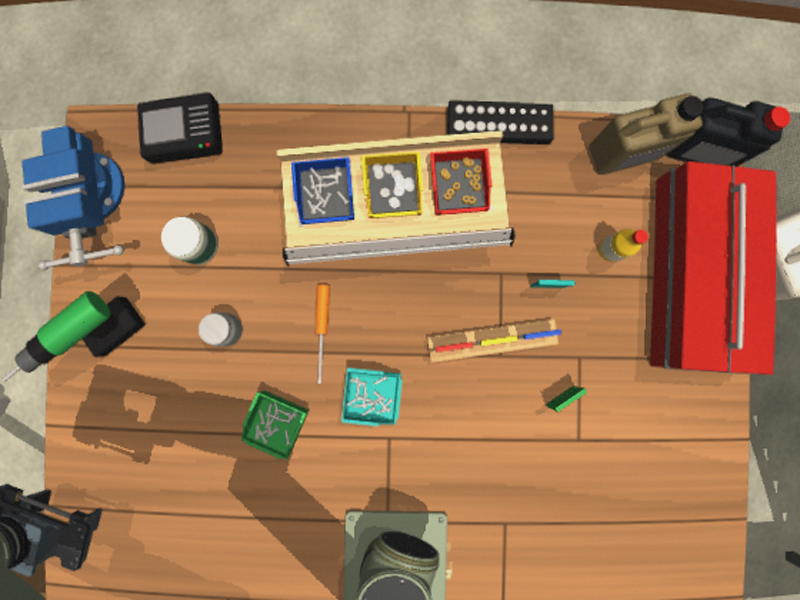

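The side view shows blue as the rightmost label in the strip (bar about (510,383) of 800x600), with green and turquoise decoys on the bench. The blue bin is in the left bay, at (325,190) in the top view. The strip and shelf are each yawed by a few degrees. I'll fit poses next.

```bash
cat >> h.py <<'E'
from scipy.optimize import minimize
def box(x0,x1,y0,y1,z0,z1): return np.array([[x,y,z] for x in(x0,x1) for y in(y0,y1) for z in(z0,z1)],float)
def hullmask(f,P,s=4):
    m=np.zeros((420*s,560*s),np.uint8);h=cv2.convexHull(proj(f,P).astype(np.float32))
    cv2.fillConvexPoly(m,np.round((h+.5)*s*16).astype(np.int32),1,shift=4);return m.astype(bool)
def place(P,p,z=0):
    c,s=np.cos(p[2]),np.sin(p[2]);return np.c_[p[0]+c*P[:,0]-s*P[:,1],p[1]+s*P[:,0]+c*P[:,1],P[:,2]+z]
def fit(fm,P,p0,z=0):
    up=[(f,cv2.resize(m.astype(np.uint8),None,fx=4,fy=4,interpolation=0).astype(bool)) for f,m in fm]
    def cost(q):
        p=[q[0],q[1],q[2]/100];t=0
        for f,m in up:
            h=hullmask(f,place(P,p,z));t+=1-(h&m).sum()/(h|m).sum()
        return t
    q0=np.array([p0[0],p0[1],p0[2]*100]);S=np.vstack([q0,q0+[6,0,0],q0+[0,6,0],q0+[0,0,6]])
    r=minimize(cost,q0,method="Nelder-Mead",options=dict(initial_simplex=S,xatol=.05,fatol=1e-4))
    return r.x[0],r.x[1],np.degrees(r.x[2]/100),r.fun
E
cat > m.py <<'E'
from h import *
np.set_printoptions(precision=1,suppress=True)
F={c:env.grab_frame(c) for c in("side","top")}
def near(n,XYZ,c):
    L=env.trace(c,n);t=proj(F[c],XYZ)[0]
    L=[r for r in L if np.hypot(*(np.array(r["uv"])-t))<25]
    return L[0]["pixels"].astype(bool) if L else None
B=box(-52.5,52.5,-50,50,0,52)
for n,p in dict(bin_blue=(733,146),bin_yellow=(731,24),bin_red=(740,-104)).items():
    ms={c:near(n,[*p,136],c) for c in F}
    for cs in(("side",),("top",),("side","top")):
        if all(ms[c] is not None for c in cs): print(n,cs,np.array(fit([(F[c],ms[c]) for c in cs],B,(*p,.09),110)))
a=np.radians(20);R=np.array([[x*np.cos(a)+z*np.sin(a),y,-x*np.sin(a)+z*np.cos(a)] for x,z in((-9.5,-1),(-13,20),(0,34),(0,-1),(1.5,34)) for y in(-210,210)])
ms={c:near("rail",[627,7,115],c) for c in F}
for cs in(("side",),("top",),("side","top")):
    if all(ms[c] is not None for c in cs): print("rail",cs,np.array(fit([(F[c],ms[c]) for c in cs],R,(622,6,.09),100)))
# coloured bars
bar=box(-5,5,-35,35,60,80)
hue=dict(blue=(105,130),red=(0,8),yellow=(22,32))
for n,p in dict(blue=(463,-270),yellow=(450,-188),red=(441,-100)).items():
    fm=[]
    for c in F:
        hsv=cv2.cvtColor(F[c]["frame"],cv2.COLOR_RGB2HSV);lo,hi=hue[n]
        m=(hsv[...,0]>=lo)&(hsv[...,0]<=hi)&(hsv[...,1]>150)&(hsv[...,2]>60)
        roi=cv2.dilate(hullmask(F[c],place(box(-12,12,-42,42,60,82),(*p,.19),8),1).astype(np.uint8),np.ones((5,5)))
        fm.append((F[c],m&(roi>0)))
    fm2=fm[1:]
    # include card (front face) for the side view: only use top for fit, plus both
    print("label",n,[int(m.sum()) for _,m in fm],"top",np.array(fit(fm2,bar,(*p,.19),8)),"both",np.array(fit(fm,bar,(*p,.19),8)))
E
python3 m.py
python3 - <<'E'
import cv2
a=cv2.imread('pics/side0.png')[215:305,270:400];b=cv2.imread('pics/top0.png')[210:260,290:405]
a=cv2.resize(a,(780,540),interpolation=2)
cv2.imwrite('pics/crop.png',a)
E
```

```text
bin_blue ('side',) [720.3 146.   11.9   0.1]
bin_blue ('top',) [719.7 147.6   7.8   0. ]
bin_blue ('side', 'top') [719.7 147.5   8.4   0.2]
bin_yellow ('side',) [735.8  21.1  11.2   0.1]
bin_yellow ('top',) [732.2  20.2   5.4   0.1]
bin_yellow ('side', 'top') [733.   20.2   6.7   0.2]
bin_red ('side',) [ 743.  -107.4    9.     0.1]
bin_red ('top',) [ 742.9 -104.9    5.8    0.1]
bin_red ('side', 'top') [ 742.8 -105.7    6.3    0.1]
rail ('side',) [623.2   0.5   6.6   0.1]
rail ('top',) [620.8   8.3   6.2   0.1]
rail ('side', 'top') [621.2   7.6   6.3   0.2]
label blue [337, 60] top [ 465.7 -271.6    6.4    0.4] both [ 465.2 -270.9    6.6    0.9]
label yellow [291, 105] top [ 451.8 -187.3    9.4    0.2] both [ 451.9 -186.9    9.3    0.6]
label red [289, 102] top [ 438.1 -102.2    7.9    0.1] both [ 438.5 -102.1    8.9    0.5]
```

View pics/crop.png

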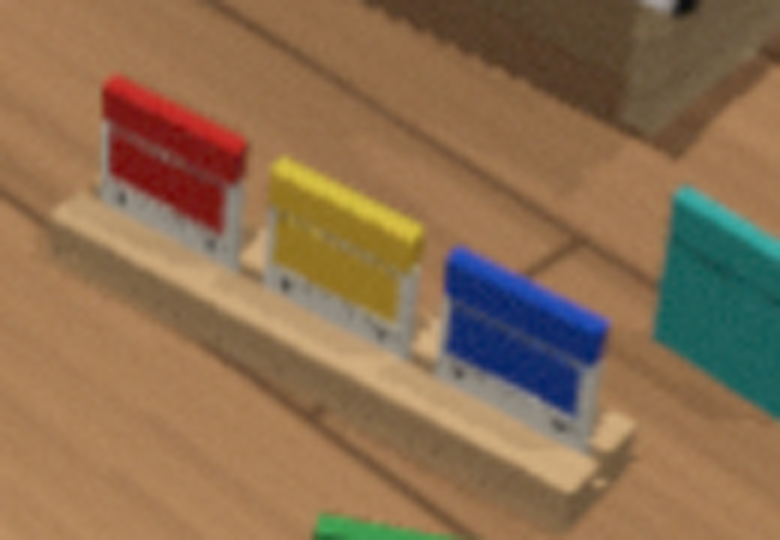

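The fits agree. Strip yaw is about 9.1°, from the line through the three bars. The blue holder is at (465.5,-271), rail yaw is about 5.7°, and the foot target is about (608,136).

The crop shows blue standing upright with the groove's end open beside it.

Moves can't tilt the tool, so the plan is:
1. Pinch the bar across its thickness.
2. Slide it a little along the groove to clear yellow.
3. Regrip it by its ends, so it can hinge into the 20° lean.

```bash
R='{"gripper":100,"travel":[-0.0236,-0.0327,0],"twist":0}'; true
python3 -m handwheel '[{"gripper":100,"travel":[-0.0236,-0.0327,0],"twist":0},{"gripper":100,"travel":[-0.0236,-0.0327,0],"twist":0},{"gripper":100,"travel":[-0.0236,-0.0327,0],"twist":0},{"gripper":100,"travel":[-0.0236,-0.0327,0],"twist":0},{"gripper":100,"travel":[-0.0236,-0.0327,0],"twist":0}]'
python3 -m handwheel '[{"gripper":100,"travel":[-0.0236,-0.0327,0],"twist":0},{"gripper":100,"travel":[-0.0236,-0.0327,0],"twist":0},{"gripper":100,"travel":[-0.0236,-0.0327,0],"twist":0},{"gripper":100,"travel":[-0.0236,-0.0327,0],"twist":0},{"gripper":100,"travel":[-0.0236,-0.0327,0],"twist":0}]'
python3 -m handwheel '[{"gripper":100,"travel":[-0.0236,-0.0327,0],"twist":0},{"gripper":100,"travel":[-0.0236,-0.0327,0],"twist":0},{"gripper":100,"travel":[-0.0236,-0.0327,0],"twist":0},{"gripper":100,"travel":[-0.0236,-0.0327,0],"twist":0},{"gripper":100,"travel":[-0.0236,-0.0327,0],"twist":0}]'
python3 -m handwheel '[{"gripper":100,"travel":[-0.0236,-0.0327,0],"twist":0},{"gripper":100,"travel":[-0.0236,-0.0327,0],"twist":0},{"gripper":100,"travel":[-0.0236,-0.0327,0],"twist":0},{"gripper":100,"travel":[-0.0236,-0.0327,0],"twist":0},{"gripper":100,"travel":[-0.0236,-0.0327,0],"twist":0}]'
python3 -m handwheel '[{"gripper":100,"travel":[-0.0236,-0.0327,0],"twist":0},{"gripper":100,"travel":[-0.0236,-0.0327,0],"twist":0},{"gripper":100,"travel":[0,0,0],"twist":0.124},{"gripper":100,"travel":[0,0,0],"twist":0.124},{"gripper":100,"travel":[0,0,0],"twist":0.124}]'
python3 -m handwheel '[{"gripper":100,"travel":[0,0,0],"twist":0.124},{"gripper":100,"travel":[0,0,0],"twist":0.124},{"gripper":100,"travel":[0,0,0],"twist":0.124},{"gripper":100,"travel":[0,0,0],"twist":0.124},{"gripper":100,"travel":[0,0,0],"twist":0.124}]'
```

```text
time_s: 2.12
ee_pos: [219.5, 365.9, 404.8]
ee_rot: [180.0, 0.0, 165.2]
force: [-0.0, 0.4, -0.1]
gripper_width: 91.1
time_s: 2.53
ee_pos: [291.5, 177.5, 405.1]
ee_rot: [179.9, 0.1, 165.2]
force: [1.6, -0.1, 0.4]
gripper_width: 91.6
time_s: 2.95
ee_pos: [363.8, -11.0, 405.2]
ee_rot: [180.0, 0.1, 165.1]
force: [1.4, 0.9, -0.8]
gripper_width: 91.2
time_s: 3.37
ee_pos: [436.2, -199.4, 404.8]
ee_rot: [180.0, 0.0, 165.1]
force: [0.5, 0.6, -0.5]
gripper_width: 91.3
time_s: 3.78
ee_pos: [465.1, -273.5, 404.2]
ee_rot: [180.0, -0.1, 143.4]
force: [-0.1, -0.0, -0.4]
gripper_width: 91.0
time_s: 4.2
ee_pos: [465.0, -272.5, 404.7]
ee_rot: [180.0, -0.0, 108.0]
force: [-0.9, -0.2, -0.1]
gripper_width: 91.2
```

```bash
python3 -m handwheel '[{"gripper":50,"travel":[0,0,0],"twist":0.08},{"gripper":50,"travel":[0,0,0.03],"twist":0.08},{"gripper":50,"travel":[0,0,0.041],"twist":0},{"gripper":50,"travel":[0,0,0.041],"twist":0},{"gripper":50,"travel":[0,0,0.041],"twist":0}]' 20
python3 -m handwheel '[{"gripper":0,"travel":[0,0,0],"twist":0},{"gripper":0,"travel":[0,0,0],"twist":0},{"gripper":0,"travel":[0,0,0],"twist":0},{"gripper":0,"travel":[0,0,0],"twist":0},{"gripper":0,"travel":[0,0,0],"twist":0}]' 20
python3 - <<'E'
from h import *
for c in("side",): 
    f=env.grab_frame(c); save(f,c+"1.png"); cv2.imwrite("pics/c1.png",cv2.resize(cv2.imread("pics/side1.png")[150:330,250:490],(800,600),interpolation=2))
s=env.state();print(s["time_s"],s["gripper_width"],s["force"],s["ee_pos"],s["qpos"])
E
```

```text
time_s: 4.62
ee_pos: [464.8, -272.4, 250.8]
ee_rot: [179.9, 0.1, 99.2]
force: [0.4, -0.5, -0.1]
gripper_width: 61.1
time_s: 5.03
ee_pos: [465.7, -272.9, 254.4]
ee_rot: [179.8, 0.2, 99.2]
force: [0.1, 0.5, 0.0]
gripper_width: 27.2
5.0833 23.44627277153413 [-0.12211863 -0.23306452  0.65904728] [ 465.53805629 -272.79972254  253.99622104] [-3.15927112e+01  2.32438949e+01  1.06353483e+02  8.18306270e-03
  5.01453301e+01 -4.07644415e+01]
```

View pics/c1.png

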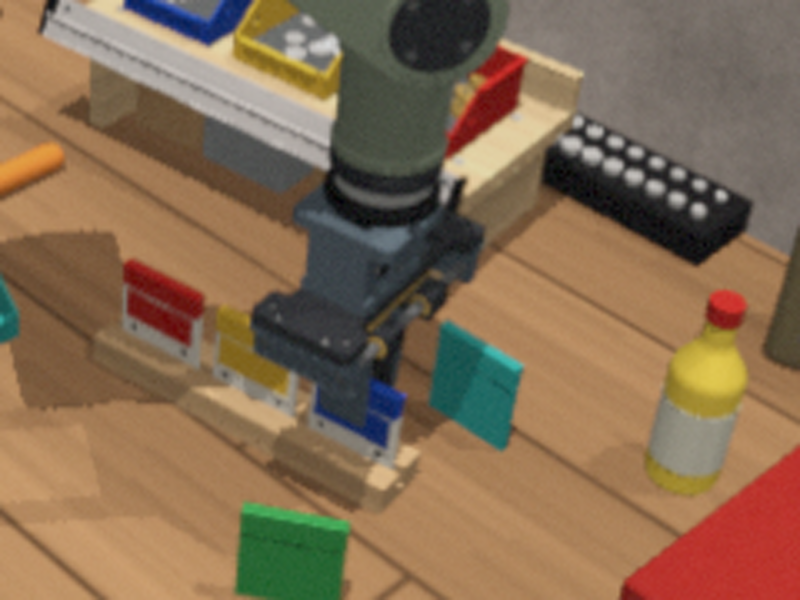

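The fingers straddle the blue bar correctly at about (360,395) in the crop and are still closing.

```bash
python3 -m handwheel '[{"gripper":0,"travel":[0,0,0],"twist":0},{"gripper":0,"travel":[0,0,0],"twist":0},{"gripper":0,"travel":[0,0,0],"twist":0},{"gripper":0,"travel":[0,0,0],"twist":0}]' 20
python3 -m handwheel '[{"gripper":0,"travel":[-0.005,0,0],"twist":0},{"gripper":0,"travel":[-0.005,0,0],"twist":0},{"gripper":0,"travel":[-0.005,0,0],"twist":0},{"gripper":0,"travel":[0,0,0],"twist":0}]'
```

```text
time_s: 5.42
ee_pos: [465.3, -272.6, 252.7]
ee_rot: [179.9, 0.1, 99.2]
force: [-0.3, 0.4, 6.4]
gripper_width: 10.0
time_s: 5.75
ee_pos: [467.8, -286.7, 253.9]
ee_rot: [179.9, -0.1, 99.1]
force: [-1.4, 6.7, 16.1]
gripper_width: 9.9
```

```bash
python3 -m handwheel '[{"gripper":30,"travel":[0,0,0],"twist":0},{"gripper":30,"travel":[0,0,0],"twist":0},{"gripper":30,"travel":[0,0,0],"twist":0},{"gripper":100,"travel":[0,0,-0.025],"twist":0},{"gripper":100,"travel":[0,0,-0.025],"twist":0.121}]'
python3 -m handwheel '[{"gripper":100,"travel":[0,0,0],"twist":0.1208},{"gripper":100,"travel":[0,0,0],"twist":0.1208},{"gripper":100,"travel":[0,0,0],"twist":0.1208},{"gripper":100,"travel":[0,0,0],"twist":0.1208},{"gripper":100,"travel":[0,0,0],"twist":0.1208}]'
python3 -m handwheel '[{"gripper":100,"travel":[0,0,0],"twist":0.1208},{"gripper":100,"travel":[0,0,0],"twist":0.1208},{"gripper":100,"travel":[0,0,0],"twist":0.1208},{"gripper":100,"travel":[0,0,0],"twist":0.1208},{"gripper":100,"travel":[0,0,0],"twist":0.1208}]'
python3 -m handwheel '[{"gripper":100,"travel":[0,0,0],"twist":0.1208},{"gripper":100,"travel":[0,0,0],"twist":0.1208},{"gripper":100,"travel":[0,0,0],"twist":0},{"gripper":100,"travel":[0,0,0],"twist":0}]'
python3 - <<'E'
from h import *
f=env.grab_frame("side"); save(f,"side2.png"); cv2.imwrite("pics/c2.png",cv2.resize(cv2.imread("pics/side2.png")[180:330,270:470],(800,600),interpolation=2))
hsv=cv2.cvtColor(f["frame"],cv2.COLOR_RGB2HSV)
g=env.grab_frame("top")
s=env.state();p=s["ee_pos"];print(s["time_s"],s["gripper_width"],p,s["ee_rot"])
# predicted end points of bar top & of finger tips in the crop
a=np.radians(s["ee_rot"][2]-90);y=np.array([np.cos(a),np.sin(a),0])
for k in(-35,35): print(k,(proj(f,[468-.158*k,-286+.987*k,88])[0]-[270,180])*4)
tip=np.array([p[0],p[1],p[2]-191]);
for k in(-45.5,45.5,-59,59): print(k,(proj(f,tip+y*k)[0]-[270,180])*4)
E
```

```text
time_s: 6.17
ee_pos: [466.8, -287.1, 300.3]
ee_rot: [-179.7, -0.2, 92.1]
force: [0.6, 0.4, -0.4]
gripper_width: 37.8
time_s: 6.58
ee_pos: [467.2, -287.3, 301.2]
ee_rot: [-179.9, 0.0, 57.3]
force: [0.9, -0.3, -0.4]
gripper_width: 70.9
time_s: 7.0
ee_pos: [467.2, -287.3, 301.1]
ee_rot: [-179.9, 0.0, 22.7]
force: [0.2, 0.4, -0.6]
gripper_width: 91.5
time_s: 7.33
ee_pos: [467.2, -287.3, 301.2]
ee_rot: [-180.0, 0.0, 9.4]
force: [-0.1, -0.5, 0.1]
gripper_width: 91.3
7.4333 91.46959048159088 [ 467.27265324 -287.26585011  301.44129218] [-1.79978085e+02  2.41334062e-02  9.31655529e+00]
-35 [420.4258139  365.85990089]
35 [317.22723342 314.43162038]
-45.5 [306.05264164 279.04280921]
45.5 [442.38448829 345.41424453]
-59 [286.62176492 269.57777963]
59 [463.42498291 355.65161717]
```

View pics/c2.png

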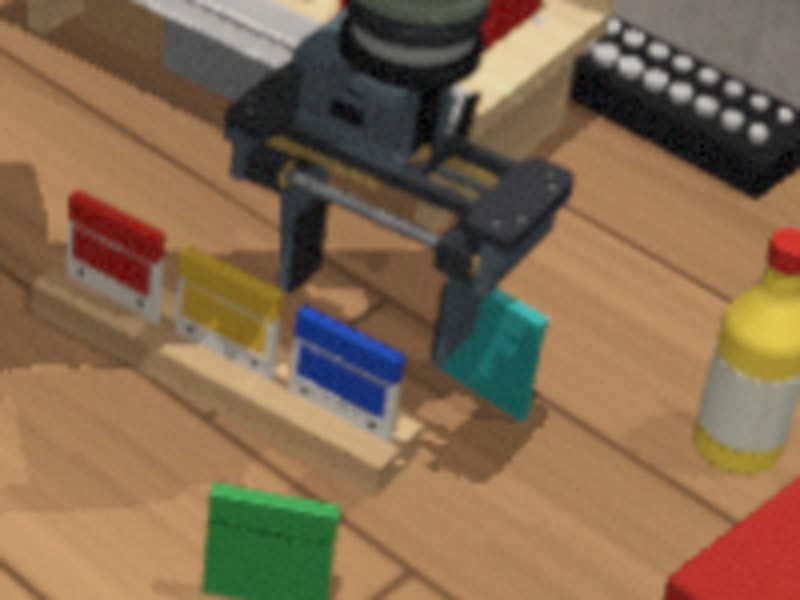

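The blue bar did not move: the gap to yellow is unchanged at about (288,300). The pinch slipped while the arm was pressing down, so I'll repeat it with a harder grip and a slight lift.

```bash
python3 -m handwheel '[{"gripper":45,"travel":[0.007,0,0],"twist":-0.1208},{"gripper":45,"travel":[0,0,0],"twist":-0.1208},{"gripper":45,"travel":[0,0,0],"twist":-0.1208},{"gripper":45,"travel":[0,0,0],"twist":-0.1208},{"gripper":45,"travel":[0,0,0],"twist":-0.1208}]' 45
python3 -m handwheel '[{"gripper":45,"travel":[0,0,0],"twist":-0.1208},{"gripper":45,"travel":[0,0,0],"twist":-0.1208},{"gripper":45,"travel":[0,0,0],"twist":-0.1208},{"gripper":45,"travel":[0,0,0],"twist":-0.1208},{"gripper":45,"travel":[0,0,0],"twist":-0.1208}]'
python3 -m handwheel '[{"gripper":45,"travel":[0,0,0],"twist":-0.1208},{"gripper":45,"travel":[0,0,0],"twist":-0.1208},{"gripper":45,"travel":[0,0,0],"twist":-0.1208},{"gripper":45,"travel":[0,0,0],"twist":0}]'
```

```text
time_s: 7.85
ee_pos: [474.2, -286.1, 301.6]
ee_rot: [-180.0, 0.0, 44.2]
force: [1.1, 0.4, -0.5]
gripper_width: 60.9
time_s: 8.27
ee_pos: [474.2, -286.1, 301.6]
ee_rot: [-180.0, -0.0, 78.8]
force: [0.4, -0.6, -0.5]
gripper_width: 41.1
time_s: 8.6
ee_pos: [474.2, -286.2, 301.6]
ee_rot: [-180.0, -0.0, 99.4]
force: [-0.1, 0.1, 0.3]
gripper_width: 40.9
```

```bash
python3 -m handwheel '[{"gripper":45,"travel":[0.011,-0.0063,0.01],"twist":0},{"gripper":45,"travel":[0,0,0.038],"twist":0},{"gripper":0,"travel":[0,0,0],"twist":0},{"gripper":0,"travel":[0,0,0],"twist":0},{"gripper":0,"travel":[0,0,0],"twist":0}]'
python3 -m handwheel '[{"gripper":0,"travel":[0,0,0],"twist":0},{"gripper":0,"travel":[0,0,0],"twist":0},{"gripper":0,"travel":[0,0,0],"twist":0},{"gripper":0,"travel":[0,0,-0.003],"twist":0},{"gripper":0,"travel":[0,0,-0.003],"twist":0}]'
python3 -m handwheel '[{"gripper":0,"travel":[-0.005,0,0],"twist":0},{"gripper":0,"travel":[-0.005,0,0],"twist":0},{"gripper":0,"travel":[-0.005,0,0],"twist":0},{"gripper":0,"travel":[0,0,0],"twist":0},{"gripper":0,"travel":[0,0,0],"twist":0}]'
python3 - <<'E'
from h import *
f=env.grab_frame("side"); save(f,"side3.png"); cv2.imwrite("pics/c3.png",cv2.resize(cv2.imread("pics/side3.png")[180:330,270:470],(800,600),interpolation=2))
E
```

```text
time_s: 9.02
ee_pos: [466.8, -276.7, 254.6]
ee_rot: [179.9, 0.0, 99.1]
force: [0.0, -0.5, 0.1]
gripper_width: 24.0
time_s: 9.43
ee_pos: [466.3, -276.3, 260.2]
ee_rot: [180.0, 0.0, 99.1]
force: [1.1, -1.0, -1.5]
gripper_width: 9.9
time_s: 9.85
ee_pos: [468.8, -291.6, 259.5]
ee_rot: [180.0, 0.0, 99.1]
force: [0.7, -0.1, -0.3]
gripper_width: 9.9
```

View pics/c3.png

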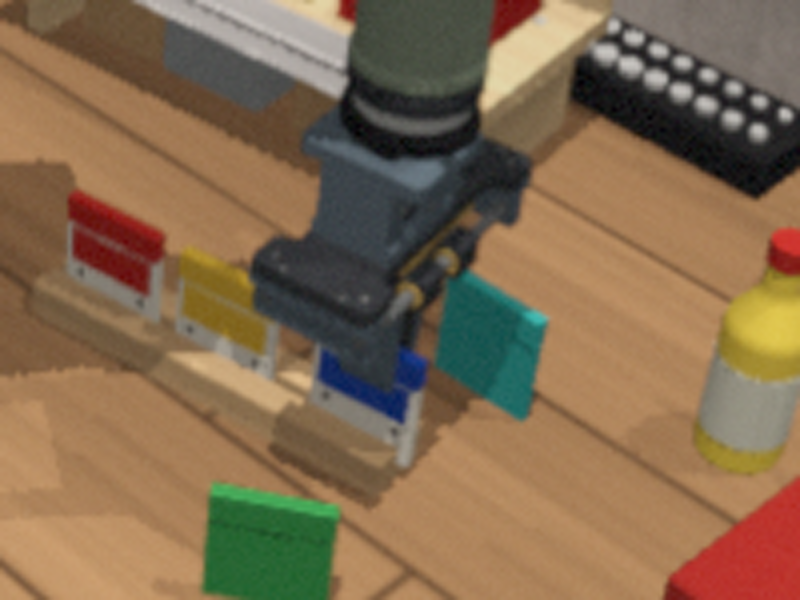

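The label has now slid about 15 mm: its bar runs to (425,370) and the gap to yellow is about 27 mm. Next I lower it, release, and regrip by the ends.

```bash
python3 -m handwheel '[{"gripper":0,"travel":[0,0,0.006],"twist":0},{"gripper":0,"travel":[0,0,0],"twist":0},{"gripper":30,"travel":[0,0,0],"twist":0},{"gripper":30,"travel":[0,0,0],"twist":0},{"gripper":30,"travel":[0,0,0],"twist":0}]'
python3 -m handwheel '[{"gripper":100,"travel":[0,0,-0.025],"twist":0},{"gripper":100,"travel":[0,0,-0.025],"twist":0.1208},{"gripper":100,"travel":[0,0,0],"twist":0.1208},{"gripper":100,"travel":[0,0,0],"twist":0.1208},{"gripper":100,"travel":[0,0,0],"twist":0.1208}]'
python3 -m handwheel '[{"gripper":100,"travel":[0,0,0],"twist":0.1208},{"gripper":100,"travel":[0,0,0],"twist":0.1208},{"gripper":100,"travel":[0,0,0],"twist":0.1208},{"gripper":100,"travel":[0,0,0],"twist":0.1208},{"gripper":100,"travel":[0,0,0],"twist":0.1208}]'
python3 -m handwheel '[{"gripper":100,"travel":[0,0,0],"twist":0.1208},{"gripper":100,"travel":[0,0,0],"twist":0.1208},{"gripper":100,"travel":[0,0,0],"twist":0.1208},{"gripper":100,"travel":[0,0,0],"twist":0.1208},{"gripper":100,"travel":[0,0,0],"twist":0}]'
python3 - <<'E'
from h import *
np.set_printoptions(precision=1,suppress=True)
f=env.grab_frame("side"); save(f,"side4.png")
hsv=cv2.cvtColor(f["frame"],cv2.COLOR_RGB2HSV)
m=(hsv[...,0]>=105)&(hsv[...,0]<=130)&(hsv[...,1]>150)&(hsv[...,2]>60);m[:240]=0
P=np.vstack([box(-5,5,-35,35,60,80),box(-3.2,-3,-29,29,22,60)])
# 1D fit along groove
best=[]
for t in np.arange(-30,10,.5):
    h=hullmask(f,place(P,(465.5+.158*-t,-271.5+.987*t,np.radians(9.1)),8),1); best.append(((h&m).sum()/(h|m).sum(),t))
print(max(best),m.sum()); t=max(best)[1]; print(465.5-.158*t,-271.5+.987*t)
s=env.state();print(s["time_s"],s["gripper_width"],s["ee_pos"],s["ee_rot"])
f=cv2.imread("pics/side4.png");cv2.imwrite("pics/c4.png",cv2.resize(f[180:330,270:470],(800,600),interpolation=2))
E
```

```text
time_s: 10.32
ee_pos: [468.5, -290.9, 253.2]
ee_rot: [-180.0, -0.0, 99.2]
force: [-0.6, -0.5, 0.9]
gripper_width: 26.1
time_s: 10.73
ee_pos: [468.6, -291.0, 303.8]
ee_rot: [180.0, -0.0, 71.1]
force: [0.1, -0.7, -0.5]
gripper_width: 58.3
time_s: 11.15
ee_pos: [468.5, -290.9, 303.2]
ee_rot: [-179.9, 0.0, 36.5]
force: [1.0, -0.5, 0.4]
gripper_width: 89.7
time_s: 11.57
ee_pos: [468.6, -290.9, 303.2]
ee_rot: [-180.0, 0.0, 9.1]
force: [-0.5, 0.3, 0.7]
gripper_width: 91.4
(np.float64(0.5815485996705108), np.float64(-10.5)) 354
467.159 -281.8635
11.6167 91.12347415506987 [ 468.6 -291.   303.3] [-180.     0.     9.3]
```

View pics/c4.png

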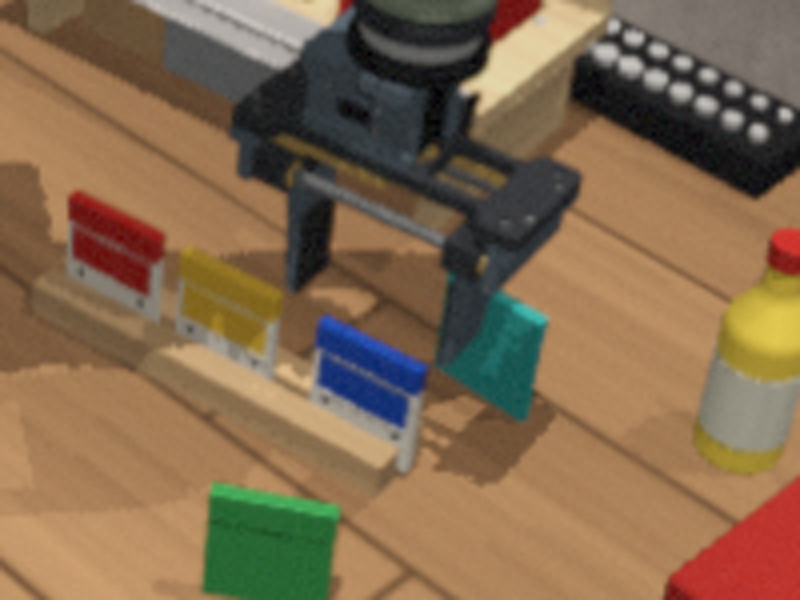

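Blue stands upright, bar from (318,320) to (427,370), with room for a finger on both ends. Now I lower and grip.

```bash
python3 -m handwheel '[{"gripper":100,"travel":[0,-0.004,0.013],"twist":0},{"gripper":100,"travel":[0,0,0.02],"twist":0},{"gripper":100,"travel":[0,0,0.02],"twist":0},{"gripper":70,"travel":[0,0,0],"twist":0},{"gripper":70,"travel":[0,0,0],"twist":0}]' 30
python3 -m handwheel '[{"gripper":70,"travel":[0,0,0],"twist":0},{"gripper":70,"travel":[0,0,0],"twist":0},{"gripper":70,"travel":[0,0,0],"twist":0},{"gripper":70,"travel":[0,0,0],"twist":0}]' 30
python3 -m handwheel '[{"gripper":60,"travel":[0,0,0],"twist":0},{"gripper":60,"travel":[0,0,0],"twist":0}]' 30
python3 -m handwheel '[{"gripper":60,"travel":[0,0,-0.02],"twist":0},{"gripper":60,"travel":[0,0,-0.03],"twist":0}]' 30
```

```text
time_s: 12.03
ee_pos: [467.8, -287.0, 249.9]
ee_rot: [-179.9, 0.1, 9.3]
force: [0.7, 0.6, -0.2]
gripper_width: 80.6
time_s: 12.37
ee_pos: [468.3, -287.4, 251.8]
ee_rot: [179.9, -0.1, 9.2]
force: [-0.3, -0.2, 2.7]
gripper_width: 69.7
time_s: 12.53
ee_pos: [468.4, -287.4, 251.8]
ee_rot: [179.9, -0.1, 9.2]
force: [0.1, -1.1, 6.6]
gripper_width: 69.6
time_s: 12.7
ee_pos: [467.3, -286.6, 298.6]
ee_rot: [-179.7, 0.3, 9.2]
force: [-0.1, 0.2, -0.3]
gripper_width: 69.9
```

```bash
python3 -m handwheel '[{"gripper":60,"travel":[0,0,-0.029],"twist":0.0203},{"gripper":60,"travel":[0,0,-0.029],"twist":0.0203},{"gripper":60,"travel":[0,0,-0.029],"twist":0.0203},{"gripper":60,"travel":[0.0127,-0.0339,0],"twist":0},{"gripper":60,"travel":[0.0127,-0.0339,0],"twist":0}]' 40
python3 -m handwheel '[{"gripper":60,"travel":[0.0127,-0.0339,0],"twist":0},{"gripper":60,"travel":[0.0127,-0.0339,0],"twist":0},{"gripper":60,"travel":[0.0127,-0.0339,0],"twist":0},{"gripper":60,"travel":[0.0127,-0.0339,0],"twist":0},{"gripper":60,"travel":[0.0127,-0.0339,0],"twist":0}]'
python3 -m handwheel '[{"gripper":60,"travel":[0.0127,-0.0339,0],"twist":0},{"gripper":60,"travel":[0.0127,-0.0339,0],"twist":0},{"gripper":60,"travel":[0.0127,-0.0339,0],"twist":0},{"gripper":60,"travel":[0.0127,-0.0339,0],"twist":0},{"gripper":60,"travel":[0.0127,-0.0339,0],"twist":0}]'
python3 -m handwheel '[{"gripper":60,"travel":[0,0,0],"twist":0},{"gripper":60,"travel":[0,0,0],"twist":0}]'
python3 - <<'E'
from h import *
np.set_printoptions(precision=1,suppress=True)
F={c:env.grab_frame(c) for c in("side","top")}
for c in F: save(F[c],c+"5.png")
s=env.state();p=s["ee_pos"];print(s["time_s"],s["gripper_width"],p,s["ee_rot"],s["force"])
a=cv2.resize(cv2.imread("pics/side5.png")[95:245,230:430],(800,600),interpolation=2)
P=np.array([[p[0]+x,p[1]+y,p[2]-243] for x,y in((3.5,-35),(-3.5,35))])
for u in (proj(F["side"],P)-[230,95])*4: cv2.circle(a,tuple(int(v) for v in u),4,(255,0,255),1)
cv2.imwrite("pics/c5.png",a)
# rail yaw refine: top-view traces of rail/plate edge lines
for c in F:
  for n in("label_blue","label_front"):
    for r in env.pinpoint(c,n)[:4]: print(c,n,round(r["confidence"],2),np.array(r["uv"]),"exp",proj(F[c],[p[0],p[1],p[2]-243])[0])
E
```

```text
time_s: 13.12
ee_pos: [486.6, -217.7, 389.6]
ee_rot: [179.9, -0.2, 5.5]
force: [-0.1, 0.7, -1.6]
gripper_width: 69.4
time_s: 13.53
ee_pos: [532.8, -40.4, 387.5]
ee_rot: [-180.0, 0.0, 5.7]
force: [0.9, 0.1, -0.5]
gripper_width: 69.9
time_s: 13.95
ee_pos: [579.3, 134.6, 387.4]
ee_rot: [180.0, 0.1, 5.7]
force: [0.2, -0.8, -0.6]
gripper_width: 69.7
time_s: 14.12
ee_pos: [579.3, 134.4, 386.9]
ee_rot: [180.0, 0.1, 5.9]
force: [0.3, -0.1, -1.5]
gripper_width: 69.4
14.2167 69.66052592895909 [579.  132.3 387.3] [180.    0.1   5.7] [-0.2 -0.1 -0.6]
side label_blue 0.86 [274.6 159.5] exp [278.  158.8]
side label_blue 0.71 [334.3 330.4] exp [278.  158.8]
side label_blue 0.64 [392.  275.9] exp [278.  158.8]
side label_front 0.85 [278.6 154.4] exp [278.  158.8]
side label_front 0.84 [333.4 327.2] exp [278.  158.8]
top label_blue 0.74 [388.9 279.4] exp [229.5 186.1]
top label_blue 0.5 [381.2 196.7] exp [229.5 186.1]
top label_front 0.72 [382.9 197.8] exp [229.5 186.1]
top label_front 0.59 [391.9 277.1] exp [229.5 186.1]
```

View pics/c5.png

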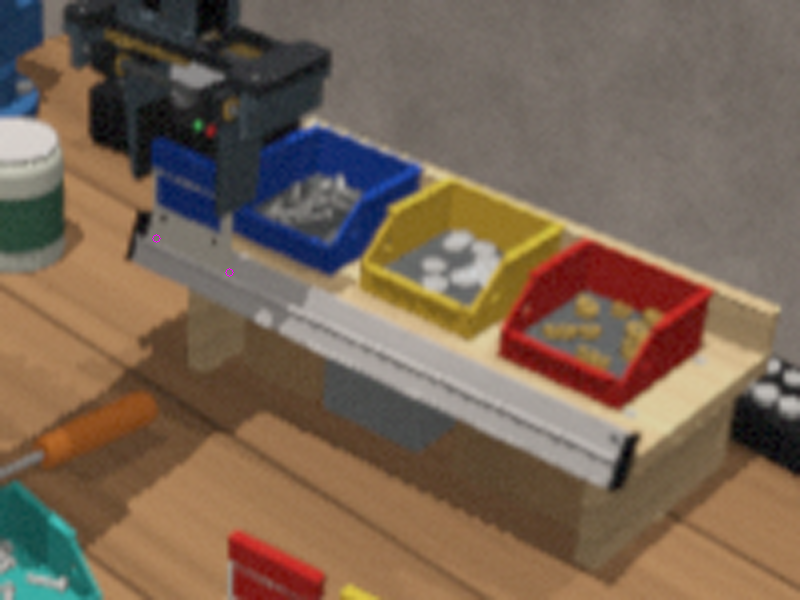

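The label hangs upright in front of the rail at about (190,210) in the crop, left part, in front of the blue bin. The foot matches its predicted position. Next I lower to foot z about 128 and feel for the plate.

```bash
python3 -m handwheel '[{"gripper":60,"travel":[0,0,0.016],"twist":0},{"gripper":60,"travel":[0.012,0,0],"twist":0},{"gripper":60,"travel":[0.012,0,0],"twist":0},{"gripper":60,"travel":[0,0,0],"twist":0}]' 30
for i in 1; do python3 -m handwheel '[{"gripper":60,"travel":[0.003,0,0],"twist":0},{"gripper":60,"travel":[0,0,0],"twist":0}]'; done
python3 -m handwheel '[{"gripper":60,"travel":[0.003,0,0],"twist":0},{"gripper":60,"travel":[0,0,0],"twist":0}]'
python3 -m handwheel '[{"gripper":60,"travel":[0.003,0,0],"twist":0},{"gripper":60,"travel":[0,0,0],"twist":0}]'
```

```text
time_s: 14.75
ee_pos: [604.6, 134.3, 371.6]
ee_rot: [-180.0, -0.1, 5.6]
force: [-0.2, 0.3, -0.9]
gripper_width: 69.6
time_s: 14.92
ee_pos: [606.2, 134.9, 371.8]
ee_rot: [-180.0, -0.0, 5.6]
force: [0.1, -0.2, -1.1]
gripper_width: 69.9
time_s: 15.08
ee_pos: [609.2, 135.6, 372.0]
ee_rot: [-180.0, -0.0, 5.7]
force: [0.1, 0.8, -0.1]
gripper_width: 70.0
time_s: 15.25
ee_pos: [612.4, 136.1, 371.9]
ee_rot: [-180.0, -0.0, 5.7]
force: [0.0, 0.3, -0.3]
gripper_width: 69.7
```

```bash
python3 -m handwheel '[{"gripper":60,"travel":[0.002,0,0],"twist":0},{"gripper":60,"travel":[0,0,0],"twist":0}]'
python3 -m handwheel '[{"gripper":60,"travel":[0.002,0,0],"twist":0},{"gripper":60,"travel":[0,0,0],"twist":0}]'
python3 -m handwheel '[{"gripper":60,"travel":[0.002,0,0],"twist":0},{"gripper":60,"travel":[0,0,0],"twist":0}]'
```

```text
time_s: 15.42
ee_pos: [614.4, 136.3, 371.8]
ee_rot: [-180.0, -0.0, 5.7]
force: [0.7, 0.4, -2.0]
gripper_width: 69.8
time_s: 15.58
ee_pos: [616.0, 136.4, 371.6]
ee_rot: [-180.0, 0.1, 5.7]
force: [-1.5, 0.7, 1.3]
gripper_width: 69.9
time_s: 15.75
ee_pos: [617.5, 136.6, 371.6]
ee_rot: [-180.0, 0.2, 5.7]
force: [-3.8, -0.3, 1.8]
gripper_width: 69.7
```

The plate was felt at x about 615.5, as predicted (615). I back off to the trough centre, lower past the lead-in, then tilt with a light grip.

```bash
python3 -m handwheel '[{"gripper":60,"travel":[-0.0077,0,0],"twist":0},{"gripper":60,"travel":[0,0,0.006],"twist":0},{"gripper":60,"travel":[0,0,0.006],"twist":0},{"gripper":60,"travel":[0,0,0],"twist":0}]' 30
python3 -m handwheel '[{"gripper":60,"travel":[0.004,0,0],"twist":0},{"gripper":60,"travel":[0.004,0,0.0005],"twist":0},{"gripper":60,"travel":[0.004,0,0.0005],"twist":0},{"gripper":60,"travel":[0.004,0,0.001],"twist":0},{"gripper":60,"travel":[0,0,0],"twist":0}]' 8
python3 -m handwheel '[{"gripper":60,"travel":[0.004,0,0.0015],"twist":0},{"gripper":60,"travel":[0.004,0,0.0015],"twist":0},{"gripper":60,"travel":[0,0,0],"twist":0},{"gripper":60,"travel":[0,0,0],"twist":0}]'
python3 - <<'E'
from h import *
F={c:env.grab_frame(c) for c in("side","top")}
for c in F: save(F[c],c+"6.png")
a=cv2.resize(cv2.imread("pics/side6.png")[100:190,230:350],(800,600),interpolation=2)
cv2.imwrite("pics/c6.png",a);print(env.state()["force"])
E
```

```text
time_s: 16.08
ee_pos: [610.3, 135.8, 358.1]
ee_rot: [180.0, 0.1, 5.7]
force: [-0.6, 0.3, -0.6]
gripper_width: 69.5
time_s: 16.5
ee_pos: [627.4, 137.5, 357.7]
ee_rot: [-180.0, -0.1, 5.7]
force: [-0.5, 0.1, -1.1]
gripper_width: 69.5
time_s: 16.83
ee_pos: [634.8, 138.3, 354.5]
ee_rot: [-180.0, -0.0, 5.7]
force: [0.5, -0.3, -0.9]
gripper_width: 69.9
[-0.6925943   0.1710617  -0.70274703]
```

View pics/c6.png

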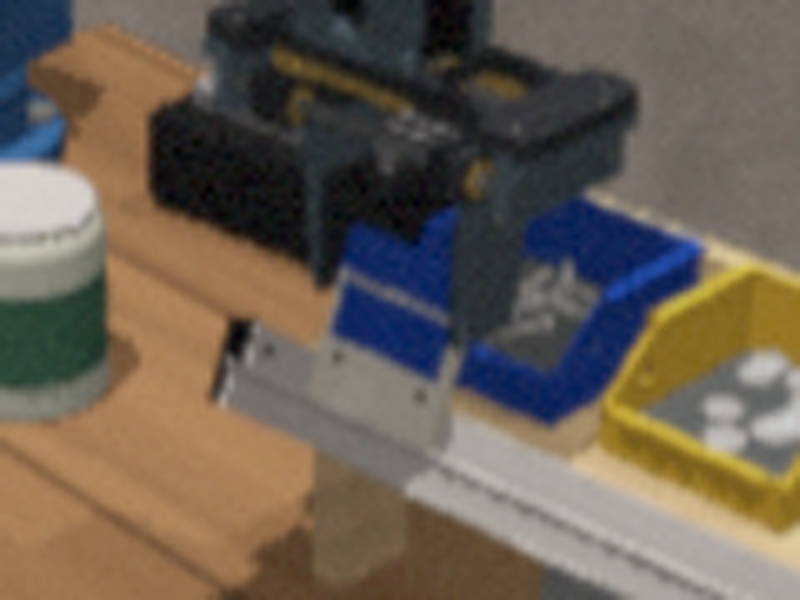

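The label leans back in line with the rail, foot behind the lip at about (380,440), in front of the blue bin. Now I push it down the lean by feel.

```bash
python3 -m handwheel '[{"gripper":60,"travel":[-0.001,0,0.0028],"twist":0},{"gripper":60,"travel":[-0.001,0,0.0028],"twist":0},{"gripper":60,"travel":[-0.001,0,0.0028],"twist":0},{"gripper":60,"travel":[0,0,0],"twist":0}]' 15
python3 -m handwheel '[{"gripper":60,"travel":[-0.001,0,0.0028],"twist":0},{"gripper":60,"travel":[0,0,0],"twist":0}]'
python3 -m handwheel '[{"gripper":60,"travel":[-0.0007,0,0.0019],"twist":0},{"gripper":60,"travel":[0,0,0],"twist":0}]'
```

```text
time_s: 17.27
ee_pos: [630.9, 137.9, 345.5]
ee_rot: [180.0, 0.1, 5.7]
force: [-0.0, -0.0, -0.6]
gripper_width: 69.8
time_s: 17.43
ee_pos: [630.1, 137.8, 343.0]
ee_rot: [180.0, 0.1, 5.7]
force: [-1.0, -0.3, -0.7]
gripper_width: 69.8
time_s: 17.6
ee_pos: [629.6, 137.8, 341.3]
ee_rot: [-180.0, 0.0, 5.7]
force: [0.1, -0.8, -0.8]
gripper_width: 70.1
```

```bash
python3 -m handwheel '[{"gripper":60,"travel":[-0.0003,0,0.0015],"twist":0},{"gripper":60,"travel":[0,0,0],"twist":0}]' 30
python3 -m handwheel '[{"gripper":60,"travel":[-0.0003,0,0.0015],"twist":0},{"gripper":60,"travel":[0,0,0],"twist":0}]'
python3 -m handwheel '[{"gripper":60,"travel":[-0.0003,0,0.0015],"twist":0},{"gripper":60,"travel":[0,0,0],"twist":0}]'
```

```text
time_s: 17.77
ee_pos: [629.6, 137.8, 340.9]
ee_rot: [-180.0, -0.1, 5.7]
force: [0.4, 0.9, 2.7]
gripper_width: 69.8
time_s: 17.93
ee_pos: [629.4, 137.8, 340.7]
ee_rot: [-180.0, -0.2, 5.7]
force: [-0.3, 0.7, 7.6]
gripper_width: 69.8
time_s: 18.1
ee_pos: [629.3, 137.8, 340.6]
ee_rot: [-180.0, -0.3, 5.7]
force: [-0.4, 0.2, 12.7]
gripper_width: 69.9
```

It is on the ledge: firm contact at TCP z about 340.9, against about 340 predicted. Next I press it back against the plate with a lighter grip so it seats square, then press down and look.

```bash
python3 -m handwheel '[{"gripper":60,"travel":[0.001,0,0],"twist":0},{"gripper":60,"travel":[0,0,0],"twist":0}]' 15
python3 -m handwheel '[{"gripper":60,"travel":[0.001,0,0],"twist":0},{"gripper":60,"travel":[0,0,0],"twist":0}]'
python3 -m handwheel '[{"gripper":60,"travel":[0.001,0,0.001],"twist":0},{"gripper":60,"travel":[0,0,0],"twist":0}]'
python3 - <<'E'
from h import *
np.set_printoptions(precision=1,suppress=True)
F={c:env.grab_frame(c) for c in("side","top")}
for c in F: save(F[c],c+"7.png")
a=cv2.resize(cv2.imread("pics/side7.png")[100:190,230:350],(800,600),interpolation=2)
cv2.imwrite("pics/c7.png",a)
t=np.radians(20);c,s=np.cos(t),np.sin(t);ph=np.radians(5.7)
p=env.state()["ee_pos"]
foot=np.array([p[0]-np.cos(ph)*21.5-3*np.cos(ph)*0,p[1]-np.sin(ph)*21.5,100])
def W(x,y,z):
    h=x*c+z*s;return foot+[np.cos(ph)*h-np.sin(ph)*y,np.sin(ph)*h+np.cos(ph)*y,-x*s+z*c]
print("exp foot",proj(F["side"],W(-3,0,0))[0],"front10",proj(F["side"],W(-6,0,10))[0])
for n in("label_blue","label_front"): print(n,[(round(r["confidence"],2),np.array(r["uv"])) for r in env.pinpoint("side",n)[:3]])
for sx in(-35,35): print("crop: plate corner z=60",(proj(F["side"],W(-6,sx,60))[0]-[230,100])*6.667,"at lip z=20",(proj(F["side"],W(-6,sx,20))[0]-[230,100])*6.667)
print(env.state()["force"],foot)
E
```

```text
time_s: 18.27
ee_pos: [629.9, 137.8, 340.4]
ee_rot: [-180.0, -0.2, 5.7]
force: [-3.1, -0.2, 12.8]
gripper_width: 69.6
time_s: 18.43
ee_pos: [630.7, 137.9, 340.1]
ee_rot: [-180.0, -0.2, 5.7]
force: [-2.1, -0.1, 11.4]
gripper_width: 69.6
time_s: 18.6
ee_pos: [631.6, 138.0, 339.4]
ee_rot: [-180.0, -0.2, 5.7]
force: [-4.7, -0.6, 13.5]
gripper_width: 70.1
exp foot [284.5 168.2] front10 [284.7 165. ]
label_blue [(0.93, array([283.7, 167.5])), (0.93, array([334.8, 328.4])), (0.89, array([390.9, 276.1]))]
label_front [(0.78, array([285. , 168.6])), (0.65, array([333.5, 328.5]))]
crop: plate corner z=60 [454.4 352.2] at lip z=20 [430.6 440.3]
crop: plate corner z=60 [333.2 297.6] at lip z=20 [311.  383.9]
[-4.8 -1.6 13.7] [610.2 135.8 100. ]
```

View pics/c7.png

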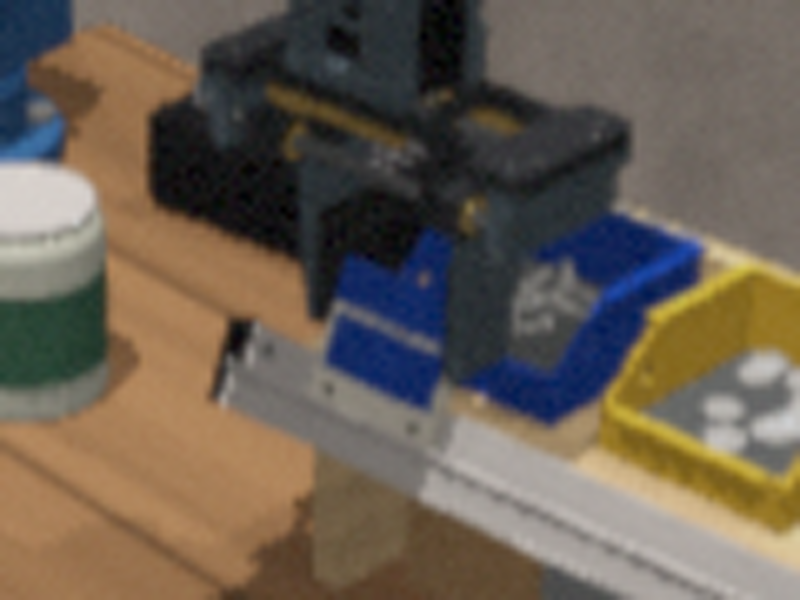

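```bash
python3 -m handwheel '[{"gripper":60,"travel":[0.001,0,0],"twist":0},{"gripper":60,"travel":[0,0,0],"twist":0}]'
python3 -m handwheel '[{"gripper":60,"travel":[0.001,0,0],"twist":0},{"gripper":60,"travel":[0,0,0],"twist":0},{"gripper":60,"travel":[0,0,0],"twist":0}]'
python3 - <<'E'
from h import *
np.set_printoptions(precision=1,suppress=True)
f=env.grab_frame("side");save(f,"side8.png")
for n in ("lip_top","plate_top","rail"):
    print(n,[(round(r["confidence"],2),np.array(r["uv"])) for r in env.pinpoint("side",n)[:2]])
# lean fit: blue bar+card colour mask near label, unknowns: lean, foot height, foot x
hsv=cv2.cvtColor(f["frame"],cv2.COLOR_RGB2HSV)
L=[r for r in env.trace("side","label_blue") if np.hypot(*(np.array(r["uv"])-[288,153]))<20]
print([(r["confidence"],r["pixels"].sum()) for r in L])
E
```

```text
time_s: 18.97
ee_pos: [632.1, 138.0, 339.4]
ee_rot: [-180.0, -0.0, 5.7]
force: [-6.1, -0.7, 15.1]
gripper_width: 70.0
time_s: 19.22
ee_pos: [632.5, 138.1, 339.4]
ee_rot: [-180.0, 0.1, 5.7]
force: [-8.5, -0.3, 15.6]
gripper_width: 70.1
lip_top [(0.73, array([318.6, 180.8])), (0.39, array([338.9, 167.8]))]
plate_top [(0.9, array([323.1, 173.3]))]
rail [(0.75, array([319.4, 183.8])), (0.4, array([323.3, 173.7]))]
[(0.8, np.int64(393))]
```

Squareness check: from the plate touch and ledge contact, square should be at TCP x of about 629.5. At 632.5 I have probably pushed the top past square and kicked the foot forward against the lip. I'll unload, rock the label forward so the lip drives the foot back to the plate, then bring it back.

```bash
python3 -m handwheel '[{"gripper":60,"travel":[-0.004,0,-0.005],"twist":0},{"gripper":60,"travel":[-0.004,0,-0.0015],"twist":0},{"gripper":60,"travel":[-0.003,0,-0.001],"twist":0},{"gripper":60,"travel":[0,0,0],"twist":0}]' 12
python3 -m handwheel '[{"gripper":60,"travel":[-0.002,0,-0.0005],"twist":0},{"gripper":60,"travel":[0,0,0],"twist":0}]'
python3 -m handwheel '[{"gripper":60,"travel":[-0.001,0,0],"twist":0},{"gripper":60,"travel":[0,0,0.001],"twist":0},{"gripper":60,"travel":[0,0,0],"twist":0}]'
```

```text
time_s: 19.8
ee_pos: [622.8, 137.1, 344.0]
ee_rot: [-180.0, -0.1, 5.7]
force: [1.4, 0.1, -0.6]
gripper_width: 69.6
time_s: 19.97
ee_pos: [620.9, 136.9, 344.0]
ee_rot: [-180.0, -0.0, 5.7]
force: [2.4, 0.2, 1.0]
gripper_width: 69.8
time_s: 20.22
ee_pos: [619.9, 136.8, 343.3]
ee_rot: [-180.0, -0.0, 5.7]
force: [0.7, 0.5, 2.5]
gripper_width: 69.9
```

```bash
python3 -m handwheel '[{"gripper":60,"travel":[0.003,0,0.0009],"twist":0},{"gripper":60,"travel":[0.003,0,0.001],"twist":0},{"gripper":60,"travel":[0,0,0],"twist":0},{"gripper":60,"travel":[0,0,0],"twist":0}]' 12
python3 -m handwheel '[{"gripper":60,"travel":[0.001,0,0.0004],"twist":0},{"gripper":60,"travel":[0,0,0],"twist":0}]'
python3 -m handwheel '[{"gripper":60,"travel":[0.001,0,0.0004],"twist":0},{"gripper":60,"travel":[0,0,0],"twist":0}]'
python3 -m handwheel '[{"gripper":60,"travel":[0.001,0,0.0004],"twist":0},{"gripper":60,"travel":[0,0,0],"twist":0}]'
```

```text
time_s: 20.55
ee_pos: [625.9, 137.5, 341.3]
ee_rot: [-180.0, 0.0, 5.7]
force: [0.3, 0.9, 3.3]
gripper_width: 69.8
time_s: 20.72
ee_pos: [626.8, 137.5, 340.9]
ee_rot: [-180.0, 0.0, 5.7]
force: [-0.7, 0.9, 4.5]
gripper_width: 69.5
time_s: 20.88
ee_pos: [627.9, 137.6, 340.4]
ee_rot: [-180.0, 0.0, 5.7]
force: [-0.2, 1.1, 4.4]
gripper_width: 70.0
time_s: 21.05
ee_pos: [628.9, 137.7, 340.0]
ee_rot: [-180.0, 0.0, 5.7]
force: [-0.1, 0.2, 3.9]
gripper_width: 69.8
```

```bash
python3 -m handwheel '[{"gripper":60,"travel":[0.0005,0,0.0002],"twist":0},{"gripper":60,"travel":[0,0,0],"twist":0},{"gripper":60,"travel":[0,0,0],"twist":0}]' 12
python3 -m handwheel '[{"gripper":60,"travel":[0.0005,0,0.0002],"twist":0},{"gripper":60,"travel":[0,0,0],"twist":0},{"gripper":60,"travel":[0,0,0],"twist":0}]'
python3 -m handwheel '[{"gripper":60,"travel":[0.0005,0,0.0002],"twist":0},{"gripper":60,"travel":[0,0,0],"twist":0},{"gripper":60,"travel":[0,0,0],"twist":0}]'
```

```text
time_s: 21.3
ee_pos: [629.3, 137.7, 339.8]
ee_rot: [-180.0, 0.0, 5.7]
force: [-0.7, 0.7, 4.0]
gripper_width: 69.8
time_s: 21.55
ee_pos: [629.5, 137.8, 339.8]
ee_rot: [-180.0, 0.1, 5.7]
force: [-1.7, 0.9, 5.8]
gripper_width: 69.9
time_s: 21.8
ee_pos: [629.8, 137.8, 339.7]
ee_rot: [-180.0, 0.1, 5.7]
force: [-2.6, 0.3, 6.7]
gripper_width: 70.0
```

Contact with the plate starts at x about 629.4, exactly where square was predicted, with the foot back and lower (z 339.8). I firm up the grip and press along the rail's -z.

```bash
python3 -m handwheel '[{"gripper":60,"travel":[0,0,0],"twist":0},{"gripper":60,"travel":[0,0,0],"twist":0}]' 50
python3 -m handwheel '[{"gripper":60,"travel":[-0.0003,0,0.0015],"twist":0},{"gripper":60,"travel":[0,0,0],"twist":0}]'
python3 -m handwheel '[{"gripper":60,"travel":[-0.0003,0,0.0015],"twist":0},{"gripper":60,"travel":[0,0,0],"twist":0}]'
python3 -m handwheel '[{"gripper":60,"travel":[-0.0003,0,0.0015],"twist":0},{"gripper":60,"travel":[0,0,0],"twist":0},{"gripper":60,"travel":[0,0,0],"twist":0}]'
```

```text
time_s: 21.97
ee_pos: [629.8, 137.8, 339.7]
ee_rot: [-180.0, 0.1, 5.7]
force: [-2.4, 0.4, 7.6]
gripper_width: 69.4
time_s: 22.13
ee_pos: [629.6, 137.8, 339.6]
ee_rot: [-180.0, -0.0, 5.7]
force: [-3.2, 0.5, 11.1]
gripper_width: 69.5
time_s: 22.3
ee_pos: [629.3, 137.8, 339.6]
ee_rot: [-180.0, -0.1, 5.7]
force: [-4.8, -0.2, 18.5]
gripper_width: 69.7
time_s: 22.55
ee_pos: [629.1, 137.7, 339.5]
ee_rot: [-180.0, -0.2, 5.7]
force: [-5.6, -0.4, 22.3]
gripper_width: 69.5
```

Run:
```python
from h import *
np.set_printoptions(precision=1,suppress=True)
F={c:env.grab_frame(c) for c in("side","top")}
for c in F: save(F[c],c+"9.png")
a=cv2.imread("pics/side9.png")
t=np.radians(20);c,s=np.cos(t),np.sin(t);ph=np.radians(5.7);foot=np.array([608.1,135.6,100])
def W(x,y,z):
    h=x*c+z*s;return foot+[np.cos(ph)*h-np.sin(ph)*y,np.sin(ph)*h+np.cos(ph)*y,-x*s+z*c]
a=cv2.resize(a[115:190,240:340],(800,600),interpolation=2)
for y in(-35,35):
    for z in(14,60,80):
        u=(proj(F["side"],W(-6 if z<70 else -8,y,z))[0]-[240,115]+.5)*8; cv2.circle(a,tuple(int(v) for v in u),5,(255,0,255),1)
cv2.imwrite("pics/c9.png",a)
for n in("red","yellow"): pass
st=env.state();print(st["time_s"],st["ee_pos"],st["force"],st["gripper_width"])
d=np.abs(cv2.imread("pics/side9.png").astype(int)-cv2.imread("pics/side0.png")).max(2)
print("diff on red/yellow labels",d[240:262,290:345].mean(), "bins yellow/red",d[140:190,345:405].mean())
```

```text
22.65 [629.1 137.7 339.6] [-5.2 -0.4 22.9] 69.13084467628534
diff on red/yellow labels 6.948760330578512 bins yellow/red 6.658333333333333
```

View pics/c9.png

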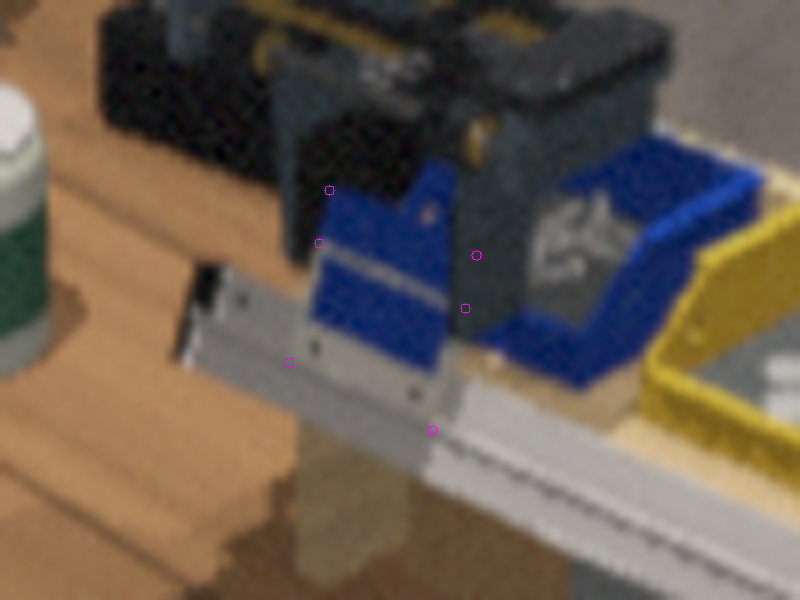

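The seated pose I predicted (rings at (330,190), (320,243), (290,362) and (432,430)) lies on the label's visible corners. It is home, leaning with the rail, card outwards, under the blue bin. Red, yellow and the bins are unchanged. I'm handing in while pressing.

```bash
python3 -c "
from workcell import env
env.job_done();s=env.state();print(s['time_s'],s['ee_pos'],s['force'],s['gripper_width'])"
```

```text
the job is handed in; nothing more can be done
the job is handed in; nothing more can be done
```

The blue label holder is in the sloped rail under the blue bin, card facing out. I handed the job in with the arm still gripping it at 50 N and pressing down with about 23 N. No verdict came back.

**How it was gripped:** The arm's moves cannot tilt the tool. I pinched the holder across its thickness only to slide it about 15 mm along the groove, clear of the yellow one. I then held it by its two ends so it could hinge into the 20° lean. This differs from the pinch you described.

**Corrections on the way:**
- The first slide slipped in the grip, so I repeated it with a harder grip and a slight lift.
- My first seating appeared to push the top past square, with the foot against the lip. I rocked it forward and seated it again.

**Last checks:**
- **Fully home:** the ledge contact height agrees with the prediction to about 1 mm.
- **Square:** contact with the back plate began at tool x of about 629.4, where square was predicted at about 629.5. Under the final press it reads 629.1, which is about 0.3° of lean, within what I can measure. A sideways force of about 5 N also remains, so squareness is only sure to about 1°.
- **Position:** the predicted corners line up with the holder in the last side picture. Centring under the bin is good to about 1–2 mm by my measurements.
- **Other things:** the red and yellow labels and bins look unmoved compared with the first picture.
- **Time:** the last reading was 22.65 s, within the 38 s limit. After handing in, no further state could be read.

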